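# Put the drill-bit case away in the cupboard's door rack

## Task

Pull the door of the white bench cupboard wide open by its handle, about square to the cupboard or further, and leave it standing open. Then put the large drill-bit case that stands on the bench away: stand it upright on edge, right down in either free slot of the rack on the inside of the door, and let go. Leave the two small cases standing in their slots, and knock nothing over.

Things in the scene. Friction and masses are not known exactly. Their poses are not given: they have to be found in the camera images.
- cabinet: White painted wooden bench cupboard, fixed to the bench: 300 wide (its y), 170 deep (its x), 290 high, with one door over its open front. Origin: centre of its underside, on the bench. Its front faces its -x (roughly the robot); the hinge is at its +y side; z up.
- door (a joint): Angle of the cupboard door, rad: 0 closed, grows as it opens, max 1.9; starts closed or slightly ajar. Vertical hinge on the front edge at the cupboard's +y side; from above the door opens clockwise, its handle side swinging out to the cupboard's -x. Hinge slightly stiff (0.45 N m): it stays where it is left. Door 297 wide, 17 thick, from 12 to 288 above the bench.
- door_hinge (a point): Point on the hinge line, 288 above the bench (the door's upper edge), in the plane of the door's inner face. Axes turn with the door and equal the cabinet's at joint 0: -y runs along the door from hinge to handle side, +x out of its inner face (the rack's side), -x out of its outer face.
- door_handle (a point): Upright round steel bar pull on the door's outer face, 12 thick, 150 long; its axis is 42 off the face (59 from the inner face's plane) and 265 from the hinge line along the door. This point: on its axis, 262 above the bench, 20 below its top end. Two posts join it to the door 25 and 85 below this point; above the upper post it is free. Axes as point door_hinge.
- slot0 (a point): Slot 0 of the plywood rack on the door's inner side (0 to 3 from the hinge), 58 from the hinge line. Origin: centre of the slot's floor, 152 above the bench, 47 off the door's inner face. 40 wide (its y), 96 deep (its x, square to the door); dividers 45 high, 16 thick; lip 28 high on the side away from the door. Axes as point door_hinge. Holds a small case.
- slot1 (a point): Slot 1 of the plywood rack on the door's inner side (0 to 3 from the hinge), 114 from the hinge line. Origin: centre of the slot's floor, 152 above the bench, 47 off the door's inner face. 40 wide (its y), 96 deep (its x, square to the door); dividers 45 high, 16 thick; lip 28 high on the side away from the door. Axes as point door_hinge. Free.
- slot2 (a point): Slot 2 of the plywood rack on the door's inner side (0 to 3 from the hinge), 170 from the hinge line. Origin: centre of the slot's floor, 152 above the bench, 47 off the door's inner face. 40 wide (its y), 96 deep (its x, square to the door); dividers 45 high, 16 thick; lip 28 high on the side away from the door. Axes as point door_hinge. Holds a small case.
- slot3 (a point): Slot 3 of the plywood rack on the door's inner side (0 to 3 from the hinge), 226 from the hinge line. Origin: centre of the slot's floor, 152 above the bench, 47 off the door's inner face. 40 wide (its y), 96 deep (its x, square to the door); dividers 45 high, 16 thick; lip 28 high on the side away from the door. Axes as point door_hinge. Free.
- case: The case to put away: grey flat hard plastic drill-bit case with a dark seam and a steel latch on top, 80 long (its x), 28 thick (its y), 115 high (its z), about 0.26 kg, standing on edge on the bench to the robot's right. Origin: centre of its underside. Either end may face the door.
- stored_a: Small grey drill-bit case of the same make standing in slot 0: 78 long (x), 24 thick (y), 85 high. Origin: centre of its underside. Rides loose in the rack.
- stored_b: Small grey drill-bit case like stored_a, standing in slot 2. Origin: centre of its underside.
- glue: Bystander: white glue bottle with a black cap, 60 diameter, 170 mm high, standing right of the cupboard. Origin: centre of its underside.
- paint_can: Bystander: steel paint can with a paper label, 106 diameter, 120 mm high, standing on the right of the bench. Origin: centre of its underside.
- jar: Bystander: glass jar with a steel lid, 70 diameter, 90 mm high, standing left of the cupboard. Origin: centre of its underside.
- tape: Bystander: black tape measure, 70 x 34 mm, 62 mm high, standing near the robot. Origin: centre of its underside.
There are look-alikes about, which are no part of the job. Leave any orange, purple or turquoise look-alike of the case alone.

How it is judged:
By the outcome, as a careful person would: the job done as asked, in the order asked, and still so for the second after the job is handed in, with the robot touching nothing.
It also fails if it takes over 58 s, if anything falls off the work surface, if the arm or the gripper's body presses on something with over 40 N, if the wrist force passes 120 N, or if a joint passes its speed limit or range.

## Robot

A 6-joint arm with a two-finger parallel gripper is mounted at the origin on the work surface. World frame = base frame: x ahead of the robot, y to its left, z up, the work surface at z = 0. Lengths are in m, angles in degrees, forces in N, time in s.
With the tool pointing down it reaches from about 0.4 to 0.925 m from the base axis. Payload 12.5 kg.
Tool frame: the origin (TCP) lies on the mounting face of the last link; the fingertips stand 190 mm ahead of it and the grasp point (between the pads) lies env.grip_point_offset ahead of it (env.grip_point_offset is the distance from the TCP to the grasp point, in m); z points along the fingers, y is the line along which they close (so a half turn about z gives the same grasp; the last joint's range is limited). The gripper opens to 95 mm and grips with 3 to 60 N. Pads are 20 mm wide; open, the fingers measure 119 mm over their backs; the gripper's body (75 mm by 180 mm) begins 59 mm behind the grasp point.
Start: joints at [-78.186, 28.126, 89.318, -0, 62.55, -6.05], TCP at [0.192, -0.595, 0.405] pointing down, gripper open.
Joint ranges: [-177.58, 177.58], [-47.91, 125.51], [2.72, 160], [-65.01, 245.01], [3.68, 167.84], [-153.87, 153.87]. Speed limits (degrees/s): [127.2, 127.2, 159.86, 180, 180, 180].

## Interface

Orientations are given as a 3x3 rotation matrix whose columns are the frame's x, y, z axes.
In Python, from cell import monitor, cams, ticket, env gives the robot as it stands.
- The arm moves only by the tool step_arm, never from a script. Its argument "targets" is a list of rows, each a list of 3 entries, a list of its own where there are three numbers: the opening, from 0 (shut) to 1 (fully open), then the shift along the world's x, y, z in mm, then the turn, a rotation vector about the world's x, y, z in rad. A call has 1 to 5 rows; each row is the pose to reach, as a shift and turn from the pose commanded when the call began; what a row does not reach only later rows make up. A row lasts 1/10 s, in which the tool goes at most 50 mm and 8.59 degrees, less where a joint would pass 70% of its speed; a pose out of reach is approached as far as the arm can. A call with a gripper value outside its range is refused whole. The fingers move at their own pace and stop on an object; the grip force is fixed at half the most. Time passes only in rows, so rows that repeat a pose let the fingers close. It gives the time, the measured TCP pose, the force, the opening and the grip force at its end, in the units of the state.
- monitor.read_state(): the state, without advancing time (a new reading comes with each control period).
- cams.snapshot(name): name is "side" or "top"; returns a dict with "pixels" (400x640x3 uint8, red, green, blue), "fx", "fy", "cx", "cy" (pixels), "cam_to_world" (4x4, takes a point from camera to world coordinates). Camera axes: x right, y up, looking along -z (the intrinsics and any distortion apply to the point x, -y, -z); pixel columns grow to the right and rows downward; lengths in m; the calibration is good to about 2 mm. A picture is of the moment at which its call begins. There is no depth.
- ticket.finish_job(): hands the job in; it is judged then, once.
Trained networks look in the newest picture that a camera, given by its name, has taken for a name from the list of things; names that differ only in an ending like _2 or _b are one class to them, and where a whole thing is asked for, a point or a joint stands for the part that bears it (a point fixed in the world has none). Each returns a list of dicts, best first, with "confidence" (0 to 1); they miss things now and then, are a little off and sometimes report something else, mostly with a low value. They report only what shows in the picture. A call takes as long as a camera call. They do not tell look-alikes from the thing itself.
- cams.masks_of(camera, label): "pixels" (400x640 bool, what is visible of it) and "location" ([row, column] in pixels, amid what is visible of it).
The state is a dict: "clock": time; "joint_pos": joint angles; "joint_velocities": joint speeds; "effort": joint torques, N m; "ee_pos": TCP position; "eef_rot": TCP orientation; "contact_force": force on the tool from outside, world axes, zero at the start; "wrist_torque": the same for the moment, N m; "grip_width": finger opening in m; "grasp_force": force on a finger pad.
Only numpy, scipy, OpenCV 4.12 (cv2) and the standard library are available. Lean on these libraries where they do the work, as an engineer would, in place of code of your own. Each camera call takes 0.05 s, during which the arm holds its last target. There are 200 camera calls.

## Working session

There is one attempt and no reset: what is moved stays moved. The work goes in short steps, Python scripts to look and compute and a tool call to move; the robot and the scene stay as the last step left them, time stands still between calls to the robot, and variables do not carry over. Pictures are saved under pics/ and viewed, at most 10 in all, crops included, and the job is handed in when it is done.

Besides the shell and the picture viewer there is one more tool, called in YAML: its name, and indented under it one key for each argument. step_arm: Moves the arm, as the interface text tells. Its arguments: {"type":"object","properties":{"targets":{"type":"array","items":{"type":"array"}}},"required":["targets"]}

```bash
ls; mkdir -p pics
cat > h.py <<'E'
import numpy as np, cv2
from cell import monitor, cams, ticket, env
def snap(n):
    s=cams.snapshot(n); return s
def save(s,f,crop=None,scale=1):
    im=s["pixels"][:,:,::-1]
    if crop: r0,r1,c0,c1=crop; im=im[r0:r1,c0:c1]
    cv2.imwrite("pics/"+f,cv2.resize(im,None,fx=scale,fy=scale,interpolation=cv2.INTER_CUBIC))
def ray(s,r,c):
    T=np.array(s["cam_to_world"]);d=T[:3,:3]@np.array([(c-s["cx"])/s["fx"],-(r-s["cy"])/s["fy"],-1]);return T[:3,3],d
def atz(s,r,c,z):
    o,d=ray(s,r,c);return o+d*(z-o[2])/d[2]
def proj(s,p):
    T=np.array(s["cam_to_world"]);q=T[:3,:3].T@(np.array(p)-T[:3,3]);return np.array([s["cy"]-s["fy"]*q[1]/-q[2],s["cx"]+s["fx"]*q[0]/-q[2]])
E
python3 - <<'E'
from h import *
np.set_printoptions(precision=3,suppress=True)
print(env.grip_point_offset, [a for a in dir(env) if a[0]!='_'])
print(monitor.read_state())
for n in("top","side"):
    s=snap(n);save(s,n+"0.png",scale=1.25);print(n,[k for k in s],s["fx"],s["cx"],s["cy"],np.array(s["cam_to_world"]))
    for l in("cabinet","case","door_handle","door","stored_a","glue","paint_can","jar","tape"):
        for m in cams.masks_of(n,l): print(n,l,m["confidence"],m["location"],m["pixels"].sum())
E
```

```text
pics
0.1713 ['MotionError', 'grip_point_offset']
{'clock': 0.0, 'joint_pos': array([-78.186,  28.164,  89.35 ,  -0.002,  62.551,  -6.052]), 'joint_velocities': array([ 0.069, -0.073, -0.069, -0.026,  0.053, -0.077]), 'effort': array([  0.001, -61.265, -25.818,   0.069,   0.048,  -0.   ]), 'ee_pos': array([ 0.192, -0.595,  0.404]), 'eef_rot': array([[ 0.952,  0.307, -0.   ],
       [ 0.307, -0.952,  0.001],
       [ 0.   , -0.001, -1.   ]]), 'contact_force': array([ 0.159, -0.729,  0.056]), 'wrist_torque': array([-0.042, -0.   , -0.007]), 'grasp_force': 0.0, 'grip_width': 0.0951304582626583}
top ['pixels', 'fx', 'fy', 'cx', 'cy', 'cam_to_world'] 407.07473391065525 321.81454939625473 197.9665582929715 [[ 0.012  0.998 -0.059  0.482]
 [-1.     0.011 -0.006 -0.083]
 [-0.005  0.059  0.998  1.374]
 [ 0.     0.     0.     1.   ]]
top cabinet 0.89 [116.6, 262.8] 9359
top case 0.91 [245.3, 434.3] 414
top case 0.85 [276.2, 417.7] 439
top case 0.84 [205.8, 405.6] 382
top case 0.83 [179.6, 383.8] 361
top case 0.67 [232.6, 379.1] 293
top door_handle 0.66 [151.6, 259.9] 1840
top door_handle 0.26 [1
[... 247 characters left out ...]
 'cx', 'cy', 'cam_to_world'] 464.8554984371659 320.8080445382645 187.9339698042513 [[-0.004 -0.95   0.312  1.044]
 [ 1.    -0.006 -0.005 -0.073]
 [ 0.006  0.312  0.95   1.623]
 [ 0.     0.     0.     1.   ]]
side cabinet 0.82 [248.7, 370.5] 8036
side cabinet 0.6 [213.1, 369.0] 573
side case 0.95 [133.2, 235.4] 449
side case 0.79 [210.8, 258.7] 255
side case 0.67 [169.8, 266.9] 422
side case 0.57 [157.4, 218.9] 453
side case 0.54 [186.9, 241.4] 329
side door_handle 0.91 [211.2, 370.9] 773
side door 0.82 [214.9, 372.8] 738
side glue 0.56 [240.8, 235.1] 365
side paint_can 0.83 [156.6, 179.3] 1087
side jar 0.74 [187.7, 242.8] 325
side jar 0.64 [220.0, 459.7] 468
side tape 0.67 [151.2, 309.5] 252
```

View pics/top0.png

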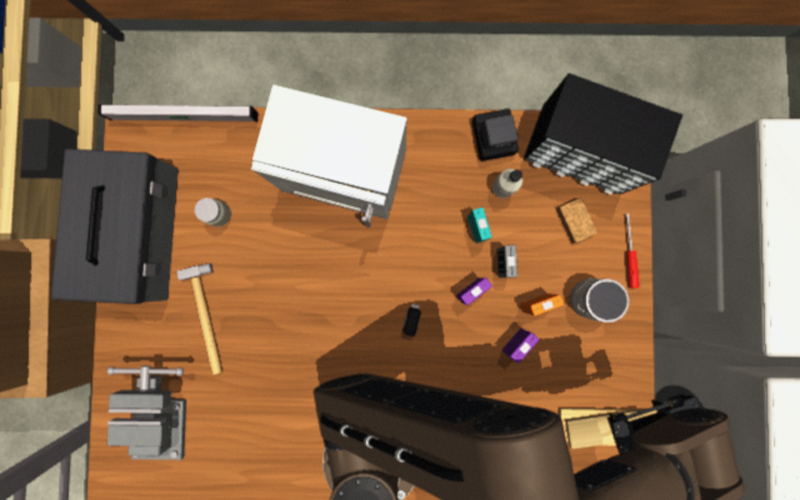

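View pics/side0.png

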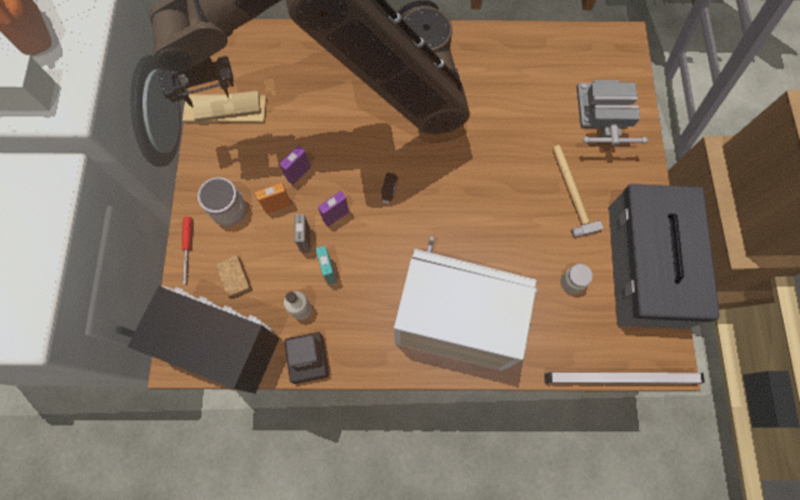

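The top image shows the grey case at about (row 207, col 406). The look-alikes are turquoise (180,384), purple (232,379) and (276,417), and orange (245,434). By the description the grey one is the case. The handle is at about (170,293), and the door is slightly ajar.

Run:
```python
from h import *
np.set_printoptions(precision=3,suppress=True)
S={}
for n in("top","side"):
    s=snap(n);S[n]=s
    m=cams.masks_of(n,"case"); 
    for q in m:
        col=s["pixels"][q["pixels"]].astype(float); sat=np.median(col.max(1)-col.min(1)); 
        if sat<40:
            p=np.argwhere(q["pixels"]);c=q["location"];print(n,"grey",c,sat,atz(s,*c,.115),cv2.minAreaRect(p[:,::-1].astype(np.float32)))
    q=cams.masks_of(n,"cabinet")[0]; cs,_=cv2.findContours(q["pixels"].astype(np.uint8),0,1); c=max(cs,key=len)
    a=cv2.approxPolyDP(c,4,True)[:,0]; 
    for u,v in a: print(n,"cab",(v,u),atz(s,v,u,.288)[:2])
    for q in cams.masks_of(n,"door_handle")[:1]:
        p=np.argwhere(q["pixels"]); print("handle bbox",p.min(0),p.max(0), p[p[:,0].argmin()],p[p[:,0].argmax()])
a=S["top"]["pixels"][60:195,190:340];b=S["top"]["pixels"][185:230,380:430]
A=cv2.resize(a,(600,540),interpolation=2);B=cv2.resize(b,(200,180),interpolation=2)
C=np.zeros((540,800,3),np.uint8);C[:,:600]=A;C[:180,600:]=B;cv2.imwrite("pics/c1.png",C[:,:,::-1])
s=S["side"]
a=s["pixels"][180:300,310:435];b=s["pixels"][165:205,220:265]
A=cv2.resize(a,(562,540),interpolation=2);B=cv2.resize(b,(225,200),interpolation=2)
C=np.zeros((540,800,3),np.uint8);C[:,:562]=A;C[:200,570:795]=B;cv2.imwrite("pics/c2.png",C[:,:,::-1])
```

```text
top grey [272.3, 423.2] 34.0 [ 0.332 -0.388  0.115] ((415.6592712402344, 274.889404296875), (17.403335571289062, 26.43425750732422), 41.18592834472656)
top grey [206.5, 403.7] 8.0 [ 0.533 -0.329  0.115] ((405.0022277832031, 208.533203125), (25.410259246826172, 15.365888595581055), 86.18592071533203)
top cab (np.int32(68), np.int32(219)) [0.898 0.208]
top cab (np.int32(136), np.int32(202)) [0.71  0.249]
top cab (np.int32(153), np.int32(227)) [0.664 0.18 ]
top cab (np.int32(168), np.int32(284)) [0.625 0.026]
top cab (np.int32(181), np.int32(294)) [ 0.591 -0.001]
top cab (np.int32(172), np.int32(299)) [ 0.615 -0.015]
top cab (np.int32(173), np.int32(309)) [ 0.613 -0.041]
top cab (np.int32(122), np.int32(324)) [ 0.752 -0.08 ]
top cab (np.int32(95), np.int32(324)) [ 0.826 -0.079]
handle bbox [128 200] [180 310] [128 202] [180 293]
side grey [187.1, 240.0] 15.0 [ 0.548 -0.341  0.115] ((241.0, 186.5), (29.0, 14.0), 90.0)
side grey [129.9, 237.4] 30.0 [ 0.334 -0.363  0.115] ((235.8642120361328, 131.39456176757812), (19.613597869873047, 25.9442138671875), 47.29060745239258)
side grey [166.3, 265.1] 31.0 [ 0.472 -0.259  0.115] ((266.6199951171875, 166.16001892089844), (18.200000762939453, 26.000001907348633), 53.13010025024414)
side cab (np.int32(200), np.int32(331)) [ 0.644 -0.035]
side cab (np.int32(273), np.int32(316)) [ 0.862 -0.079]
side cab (np.int32(294), np.int32(395)) [0.919 0.144]
side cab (np.int32(287), np.int32(416)) [0.9   0.204]
side cab (np.int32(224), np.int32(427)) [0.717 0.248]
side cab (np.int32(203), np.int32(346)) [0.653 0.009]
side cab (np.int32(190), np.int32(345)) [0.612 0.007]
side cab (np.int32(200), np.int32(341)) [ 0.644 -0.005]
handle bbox [190 330] [228 427] [190 344] [228 423]
```

View pics/c1.png

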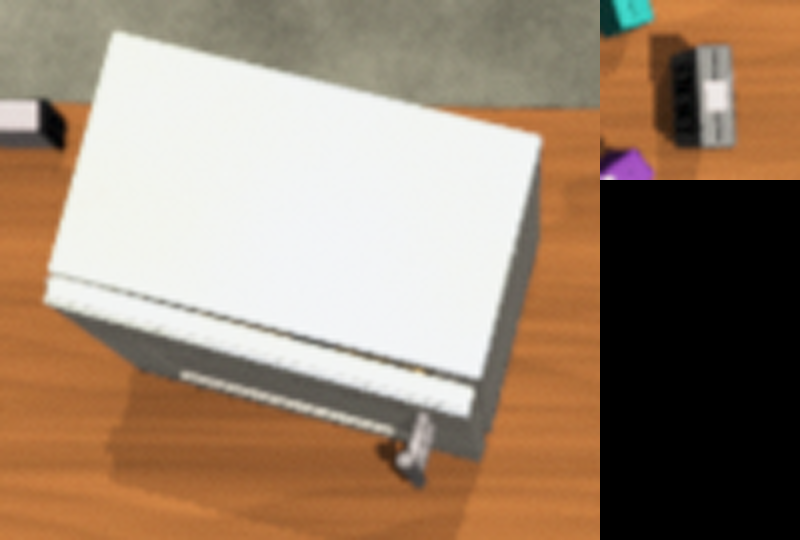

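View pics/c2.png

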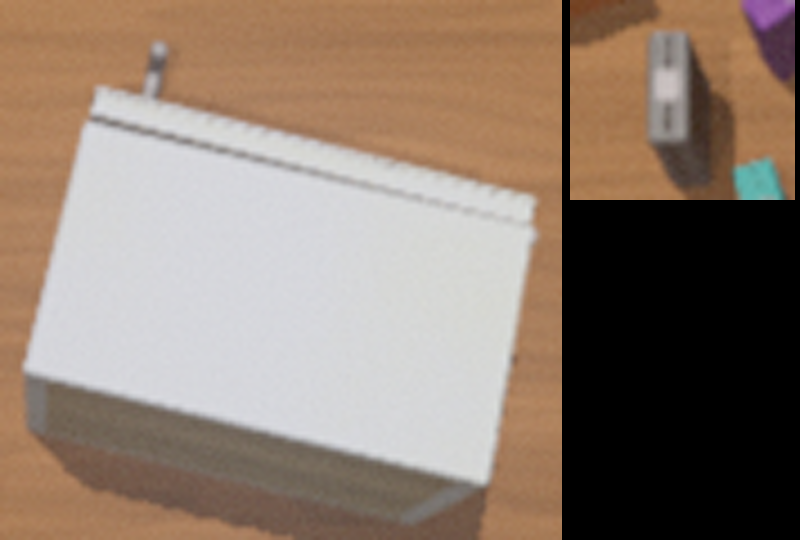

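Crops: the grey case (grey, dark seam, steel latch) is confirmed. The handle tip is at side pixel (190.7,345). The door is almost closed. Now I'll fit the poses from the corners in both views.

Run:
```python
from h import *
from scipy.optimize import least_squares
np.set_printoptions(precision=3,suppress=True)
t=snap("top");s=snap("side")
R=lambda a:np.array([[np.cos(a),-np.sin(a)],[np.sin(a),np.cos(a)]])
T=lambda x,y:(60+y/4-.5,190+x/4-.5)
D=lambda x,y:(180+y/4.5-.5,310+x/4.496-.5)
cab=[(-.085,.15),(-.085,-.15),(.085,-.15),(.085,.15)]
obs=[(t,0,T(50,272)),(t,1,T(482,378)),(t,2,T(540,137)),(t,3,T(115,32)),(s,0,D(532,235)),(s,1,D(90,122)),(s,2,D(27,372)),(s,3,D(490,485))]
dobs=[(t,(-.017,0),.288,T(45,300)),(t,(-.017,-.297),.288,T(472,415)),(s,(-.017,0),.288,D(535,198)),(s,(-.017,-.297),.288,D(97,88)),(s,(-.059,-.265),.282,D(158,48))]
def hinge(p): 
    H=np.array(p[:2])+R(p[2])@[-.085,.15]; return H
def f(p,show=0):
    r=[]
    for c,i,o in obs: r+=list(proj(c,[*(np.array(p[:2])+R(p[2])@cab[i]),.29])-o)
    for c,q,z,o in dobs: r+=list(proj(c,[*(hinge(p)+R(p[2]-p[3])@q),z])-o)
    return np.array(r)
r=least_squares(f,[.77,.09,-.2,.05],loss='soft_l1');p=r.x
print(p,np.degrees(p[2:]));print(f(p).reshape(-1,2))
H=hinge(p);print("hinge",H)
for a in(p[3],np.pi/2,1.75,1.9):
    Q=R(p[2]-a); print(a,"handle",H+Q@[-.059,-.265],"slots",[ (H+Q@[.047,-d]) for d in(.114,.226)],"doorend",H+Q@[0,-.297],"Q",np.degrees(p[2]-a))
print("handle top proj",proj(t,[*(H+R(p[2]-p[3])@[-.059,-.265]),.282]))
for n,c,P in(("top",t,[(98,48),(131,45),(133,147),(100,147)]),("side",s,[(80,32),(117,32),(120,140),(85,143)])):
    k=[atz(c,185+y/4-.5,380+x/4-.5,.115)[:2] if n=="top" else atz(c,165+y/5-.5,220+x/5-.5,.115)[:2] for x,y in P]
    print(n,"case",np.mean(k,0),np.array(k))
for l in("glue","paint_can","jar","tape"):
    for c,n in((t,"top"),(s,"side")):
        for m in cams.masks_of(n,l): print(l,n,m["confidence"],atz(c,*m["location"],.06)[:2])
print(monitor.read_state()['clock'])
```

```text
[ 0.781  0.083 -0.229  0.025] [-13.112   1.417]
[[ 0.008  0.048]
 [-0.297 -0.024]
 [-0.537  0.542]
 [ 0.053 -0.28 ]
 [-2.537  0.014]
 [-0.264 -1.152]
 [-0.345 -0.512]
 [-0.88  -0.3  ]
 [-0.816 -0.235]
 [-0.999 -0.942]
 [ 0.397  0.259]
 [ 0.14   0.248]
 [-0.624  0.27 ]]
hinge [0.733 0.249]
0.024738818597964767 handle [0.609 0.007] slots [array([0.75 , 0.127]), array([0.721, 0.018])] doorend [ 0.658 -0.039] Q -14.529730256749154
1.5707963267948966 handle [0.488 0.366] slots [array([0.611, 0.229]), array([0.502, 0.254])] doorend [0.443 0.316] Q -103.11230036094602
1.75 handle [0.513 0.408] slots [array([0.609, 0.251]), array([0.507, 0.295])] doorend [0.46  0.367] Q -113.37991450884009
1.9 handle [0.539 0.439] slots [array([0.611, 0.269]), array([0.516, 0.329])] doorend [0.481 0.406] Q -121.97428143580242
handle top proj [174.425 291.09 ]
top case [ 0.526 -0.343] [[ 0.564 -0.33 ]
 [ 0.566 -0.355]
 [ 0.488 -0.357]
 [ 0.487 -0.331]]
side case [ 0.529 -0.344] [[ 0.489 -0.36 ]
 [ 0.489 -0.335]
 [ 0.567 -0.328]
 [ 0.57  -0.352]]
glue top 0.78 [ 0.734 -0.354]
glue side 0.64 [ 0.72  -0.348]
paint_can top 0.64 [ 0.442 -0.577]
paint_can side 0.96 [ 0.42  -0.582]
paint_can side 0.32 [0.626 0.115]
jar top 0.74 [0.653 0.418]
jar top 0.23 [0.709 0.128]
jar side 0.89 [0.653 0.418]
tape top 0.73 [ 0.371 -0.107]
tape side 0.59 [ 0.395 -0.107]
1.9
```

step_arm:
  targets:
    - [1,[104,150,60],[0,0,0.643]]
    - [1,[104,150,60],[0,0,0.643]]
    - [1,[104,150,60],[0,0,0.643]]
    - [1,[104,150,60],[0,0,0.643]]
    - [1,[104,150,60],[0,0,0.643]]

```text
clock: 2.4
ee_pos: [0.2977, -0.4416, 0.467]
eef_rot: [[0.571, 0.821, 0.002], [0.821, -0.571, -0.002], [-0.001, 0.003, -1.0]]
contact_force: [-0.2, -0.5, 0.2]
grip_width: 0.0953
grasp_force: 0.0
```

step_arm:
  targets:
    - [1,[104,150,55],[0,0,0.643]]
    - [1,[104,150,55],[0,0,0.643]]
    - [1,[104,150,55],[0,0,0.643]]
    - [1,[104,150,55],[0,0,0.643]]
    - [1,[104,150,55],[0,0,0.643]]

```text
clock: 2.9
ee_pos: [0.4014, -0.2916, 0.5216]
eef_rot: [[-0.036, 0.999, 0.003], [0.999, 0.036, -0.001], [-0.002, 0.003, -1.0]]
contact_force: [-0.8, 0.6, -0.4]
grip_width: 0.0951
grasp_force: 0.0
```

step_arm:
  targets:
    - [1,[104,150,0],[0,0,0.643]]
    - [1,[104,150,0],[0,0,0.643]]
    - [1,[104,150,0],[0,0,0.643]]
    - [1,[104,150,0],[0,0,0.643]]
    - [1,[104,150,0],[0,0,0.643]]

```text
clock: 3.4
ee_pos: [0.5053, -0.1419, 0.5197]
eef_rot: [[-0.628, 0.778, 0.0], [0.778, 0.628, 0.001], [0.0, 0.001, -1.0]]
contact_force: [-0.0, -1.3, 0.4]
grip_width: 0.095
grasp_force: 0.0
```

step_arm:
  targets:
    - [1,[104,150,0],[0,0,0.643]]
    - [1,[104,150,0],[0,0,0.643]]
    - [1,[104,150,0],[0,0,0.643]]
    - [1,[104,150,0],[0,0,0.643]]
    - [1,[104,150,0],[0,0,0.643]]

```text
clock: 3.9
ee_pos: [0.6093, 0.0083, 0.519]
eef_rot: [[-0.969, 0.246, -0.0], [0.246, 0.969, 0.001], [0.0, 0.001, -1.0]]
contact_force: [-0.4, -0.8, -0.7]
grip_width: 0.0948
grasp_force: 0.0
```

step_arm:
  targets:
    - [1,[0,-1,-40],[0,0,0]]
    - [1,[0,-1,-80],[0,0,0]]
    - [1,[0,-1,-80],[0,0,0]]
    - [0,[0,-1,-80],[0,0,0]]
    - [0,[0,-1,-80],[0,0,0]]

```text
clock: 4.4
ee_pos: [0.6081, 0.0041, 0.442]
eef_rot: [[-0.967, 0.255, 0.003], [0.255, 0.967, -0.0], [-0.003, 0.001, -1.0]]
contact_force: [0.9, 0.9, 0.7]
grip_width: 0.0838
grasp_force: 0.0
```

step_arm:
  targets:
    - [0,[0,0,0],[0,0,0]]
    - [0,[0,0,0],[0,0,0]]
    - [0,[0,0,0],[0,0,0]]
    - [0,[0,0,0],[0,0,0]]
    - [0,[0,0,0],[0,0,0]]

```text
clock: 4.9
ee_pos: [0.6077, 0.0041, 0.4399]
eef_rot: [[-0.967, 0.255, 0.0], [0.255, 0.967, 0.0], [-0.0, 0.0, -1.0]]
contact_force: [0.0, 0.4, -0.5]
grip_width: 0.0444
grasp_force: 0.0
```

step_arm:
  targets:
    - [0,[0,0,0],[0,0,0]]
    - [0,[0,0,0],[0,0,0]]
    - [0,[0,0,0],[0,0,0]]
    - [0,[0,0,0],[0,0,0]]
    - [0,[0,0,0],[0,0,0]]

```text
clock: 5.4
ee_pos: [0.6086, 0.0067, 0.4397]
eef_rot: [[-0.967, 0.255, 0.004], [0.255, 0.967, 0.007], [-0.002, 0.008, -1.0]]
contact_force: [12.4, 22.8, -4.6]
grip_width: 0.0112
grasp_force: 30.0
```

Run:
```python
from h import *
H=np.array([.733,.249]);h0=np.array([.609,.006])-H
R=lambda a:np.array([[np.cos(a),-np.sin(a)],[np.sin(a),np.cos(a)]])
print(np.hypot(*h0))
prev=H+h0
for d in range(10,101,10):
    p=H+R(-np.radians(d))@h0; print(d,(p-prev)*1e3,p); prev=p
# 5-row chunks of 20 deg (4deg/row), per row offsets from chunk start
for k in range(5):
    b=R(-np.radians(20*k))@h0
    print([[int(round(v)) for v in ((R(-np.radians(4*j))@b-b)*1e3)] for j in range(1,6)])
s=monitor.read_state();print(s['grip_width'],s['grasp_force'],s['contact_force'])
```

```text
0.2728094573140748
10 [-40.31266855  25.22409005] [0.56868733 0.03122409]
20 [-35.32011126  31.84110087] [0.53336722 0.06306519]
30 [-29.25437026  37.49063596] [0.50411285 0.10055583]
40 [-22.29975003  42.00103704] [0.4818131  0.14255686]
50 [-14.66756318  45.23525787] [0.46714554 0.18779212]
60 [-6.58970984 47.09502828] [0.46055583 0.23488715]
70 [ 1.6883685  47.52384008] [0.4622442  0.28241099]
80 [ 9.91514661 46.50866405] [0.47215934 0.32891965]
90 [17.84065801 44.0803458 ] [0.49  0.373]
100 [25.22409005 40.31266855] [0.51522409 0.41331267]
[[-17, 9], [-33, 20], [-48, 31], [-62, 44], [-76, 57]]
[[-12, 14], [-24, 30], [-34, 46], [-44, 62], [-52, 79]]
[[-7, 18], [-12, 36], [-17, 55], [-20, 73], [-21, 92]]
[[0, 19], [1, 38], [3, 57], [7, 76], [12, 94]]
[[6, 18], [14, 36], [22, 52], [32, 69], [43, 84]]
0.011183172797228818 30.00129908323288 [12.42638967 22.78129574 -4.60759155]
```

step_arm:
  targets:
    - [0,[-16,13,0],[0,0,-0.07]]
    - [0,[-32,24,0],[0,0,-0.14]]
    - [0,[-47,35,0],[0,0,-0.209]]
    - [0,[-61,48,0],[0,0,-0.279]]
    - [0,[-75,61,0],[0,0,-0.349]]

```text
clock: 5.9
ee_pos: [0.5329, 0.066, 0.4397]
eef_rot: [[-0.82, 0.573, 0.003], [0.573, 0.82, 0.002], [-0.002, 0.003, -1.0]]
contact_force: [15.8, 11.6, -10.1]
grip_width: 0.0113
grasp_force: 30.0
```

step_arm:
  targets:
    - [0,[-10,16,0],[0,0,-0.07]]
    - [0,[-22,32,0],[0,0,-0.14]]
    - [0,[-32,48,0],[0,0,-0.209]]
    - [0,[-42,64,0],[0,0,-0.279]]
    - [0,[-50,81,0],[0,0,-0.349]]

```text
clock: 6.4
ee_pos: [0.4826, 0.1466, 0.4397]
eef_rot: [[-0.574, 0.819, 0.002], [0.819, 0.574, 0.0], [-0.001, 0.001, -1.0]]
contact_force: [9.2, 1.5, -7.3]
grip_width: 0.0116
grasp_force: 30.0
```

step_arm:
  targets:
    - [0,[-7,18,0],[0,0,-0.07]]
    - [0,[-12,36,0],[0,0,-0.14]]
    - [0,[-16,55,0],[0,0,-0.209]]
    - [0,[-19,73,0],[0,0,-0.279]]
    - [0,[-20,92,0],[0,0,-0.349]]

```text
clock: 6.9
ee_pos: [0.4628, 0.2387, 0.4397]
eef_rot: [[-0.26, 0.966, 0.001], [0.966, 0.26, -0.001], [-0.001, 0.001, -1.0]]
contact_force: [4.1, -2.2, -2.9]
grip_width: 0.0111
grasp_force: 30.0
```

step_arm:
  targets:
    - [0,[0,19,0],[0,0,-0.07]]
    - [0,[1,38,0],[0,0,-0.14]]
    - [0,[3,57,0],[0,0,-0.209]]
    - [0,[7,76,0],[0,0,-0.279]]
    - [0,[12,94,0],[0,0,-0.349]]

```text
clock: 7.4
ee_pos: [0.4753, 0.3326, 0.4397]
eef_rot: [[0.086, 0.996, 0.002], [0.996, -0.086, -0.001], [-0.001, 0.002, -1.0]]
contact_force: [9.2, -5.1, -2.9]
grip_width: 0.0112
grasp_force: 30.0
```

step_arm:
  targets:
    - [0,[6,18,0],[0,0,-0.07]]
    - [0,[14,36,0],[0,0,-0.14]]
    - [0,[22,52,0],[0,0,-0.209]]
    - [0,[32,69,0],[0,0,-0.279]]
    - [0,[43,84,0],[0,0,-0.349]]

```text
clock: 7.9
ee_pos: [0.519, 0.416, 0.4397]
eef_rot: [[0.422, 0.907, 0.002], [0.907, -0.422, -0.002], [-0.001, 0.003, -1.0]]
contact_force: [8.0, -9.2, 0.4]
grip_width: 0.0116
grasp_force: 30.0
```

step_arm:
  targets:
    - [1,[0,0,0],[0,0,0]]
    - [1,[0,0,0],[0,0,0]]
    - [1,[0,0,0],[0,0,0]]
    - [1,[0,0,0],[0,0,0]]
    - [1,[0,0,0],[0,0,0]]

```text
clock: 8.4
ee_pos: [0.5175, 0.416, 0.44]
eef_rot: [[0.418, 0.908, 0.0], [0.908, -0.418, 0.0], [0.0, 0.0, -1.0]]
contact_force: [-0.4, -1.4, 1.1]
grip_width: 0.0458
grasp_force: 0.0
```

step_arm:
  targets:
    - [1,[0,0,40],[0,0,0]]
    - [1,[0,0,80],[0,0,0]]
    - [1,[0,0,90],[0,0,0]]
    - [1,[0,0,90],[0,0,0]]
    - [1,[0,0,90],[0,0,0]]

```text
clock: 8.9
ee_pos: [0.5176, 0.416, 0.5286]
eef_rot: [[0.419, 0.908, -0.001], [0.908, -0.419, -0.001], [-0.001, -0.001, -1.0]]
contact_force: [0.2, -0.6, -0.9]
grip_width: 0.0862
grasp_force: 0.0
```

step_arm:
  targets:
    - [1,[2,-190,0],[0,0,-0.271]]
    - [1,[2,-190,0],[0,0,-0.271]]
    - [1,[2,-190,0],[0,0,-0.271]]
    - [1,[2,-190,0],[0,0,-0.271]]
    - [1,[2,-190,0],[0,0,-0.271]]

```text
clock: 9.4
ee_pos: [0.5198, 0.2225, 0.5285]
eef_rot: [[0.649, 0.761, -0.002], [0.76, -0.649, -0.001], [-0.003, -0.001, -1.0]]
contact_force: [0.8, 0.2, 0.4]
grip_width: 0.0953
grasp_force: 0.0
```

step_arm:
  targets:
    - [1,[2,-190,0],[0,0,-0.271]]
    - [1,[2,-190,0],[0,0,-0.271]]
    - [1,[2,-190,0],[0,0,-0.271]]
    - [1,[2,-190,0],[0,0,-0.271]]
    - [1,[2,-190,0],[0,0,-0.271]]

```text
clock: 9.9
ee_pos: [0.522, 0.033, 0.5284]
eef_rot: [[0.829, 0.559, -0.002], [0.559, -0.829, -0.0], [-0.002, -0.001, -1.0]]
contact_force: [0.1, 0.8, 0.4]
grip_width: 0.0952
grasp_force: 0.0
```

Run:
```python
from h import *
t=snap("top");s=snap("side")
np.savez("s1.npz",t=t["pixels"],s=s["pixels"])
a=t["pixels"][100:220,170:300];A=cv2.resize(a,(520,480),interpolation=2)
b=t["pixels"][185:230,380:430];B=cv2.resize(b,(250,225),interpolation=2)
c=s["pixels"][165:205,220:265];Cc=cv2.resize(c,(270,240),interpolation=2)
C=np.zeros((480,800,3),np.uint8);C[:,:520]=A;C[:225,525:775]=B;C[235:475,525:795]=Cc;cv2.imwrite("pics/c3.png",C[:,:,::-1])
a=s["pixels"][120:280,330:500];cv2.imwrite("pics/c4.png",cv2.resize(a,(637,600),interpolation=2)[:,:,::-1])
```

```text
(no output)
```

View pics/c3.png

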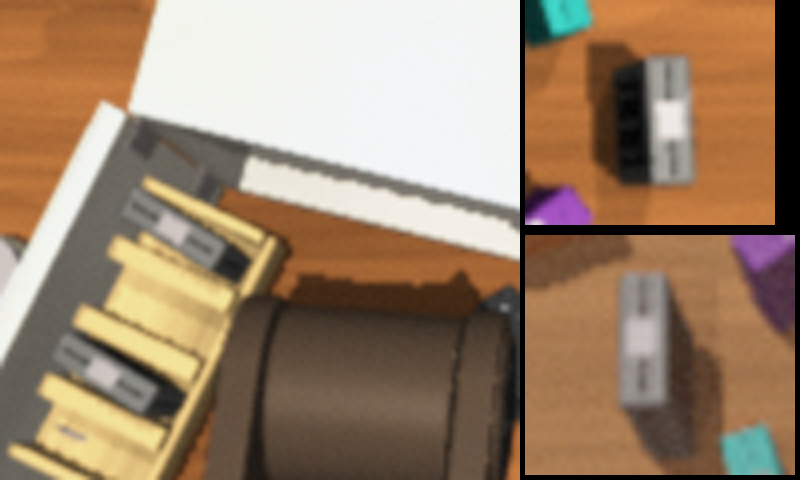

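View pics/c4.png

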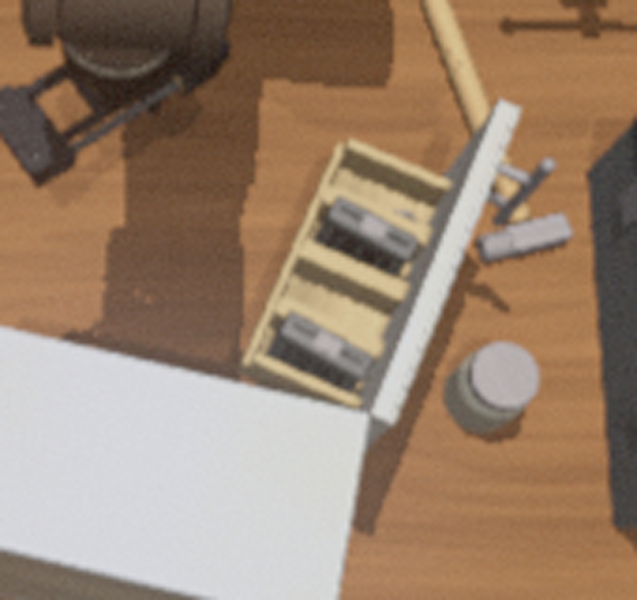

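The door stands open at about 100° with both small cases in their slots, and slots 1 and 3 are free. The handle is at c4 (546,163), side pixel about (163,475). I'll fit the door angle and the case's yaw.

Run:
```python
from h import *
from scipy.optimize import least_squares
np.set_printoptions(precision=4,suppress=True)
t=snap("top");s=snap("side")
R=lambda a:np.array([[np.cos(a),-np.sin(a)],[np.sin(a),np.cos(a)]])
T=lambda x,y:(100+y/4-.5,170+x/4-.5)
D=lambda x,y:(120+y/3.75-.5,330+x/3.747-.5)
# door frame points
rackx=.047+.048
ob=[(s,(0,-.297),.288,D(497,100)),(s,(-.017,-.297),.288,D(521,110)),(s,(-.017,0),.288,D(390,425)),(s,(0,0),.288,D(370,412)),(s,(-.059,-.265),.282,D(546,163)),
(t,(-.017,0),.288,T(103,102)),(t,(0,0),.288,T(130,118)),
# divider between slots 2|3 top at y -.198, 1|2 -.142, 0|1 -.086 : door-side end / lip-side? use centers of stored cases' tops as weak check
]
def f(p): return np.concatenate([proj(c,[*(p[:2]+R(p[2])@q),z])-o for c,q,z,o in ob])
r=least_squares(f,[.733,.249,np.radians(-115)],loss='soft_l1');p=r.x
print(p[:2],np.degrees(p[2]));print(f(p).reshape(-1,2))
Q=R(p[2])
for d in(.058,.170): 
    P=[*(p[:2]+Q@[.047,-d]),.237]; print("stored pred",proj(t,P),proj(s,P))
print("seen top",T(173,230),T(106,374),"side",D(325,347),D(366,233))
for d in(.114,.226): print("slot",p[:2]+Q@[.047,-d])
print("x axis",Q[:,0],"yaxis ang",np.degrees(p[2])+90)
k1=[atz(t,185+y/5-.5,380+x/5-.5,.115)[:2] for x,y in[(122,57),(163,57),(167,183),(125,184)]]
k2=[atz(s,165+y/6-.5,220+x/6-.5,.115)[:2] for x,y in[(97,40),(140,40),(143,170),(98,170)]]
for k in(k1,k2):
    k=np.array(k);m=np.mean(k,0);v=k[0]+k[1]-k[2]-k[3]; print("case",m,np.degrees(np.arctan(v[1]/v[0])),np.hypot(*v)/2)
```

```text
[0.7338 0.2501] -115.20434735549392
[[-0.4359  0.5999]
 [-0.9322 -0.6668]
 [-0.6861 -0.0485]
 [ 0.3417 -0.1113]
 [-0.2999  1.3527]
 [-0.4325  0.9747]
 [-1.7281 -0.1757]]
stored pred [156.9676 212.8042] [210.4852 417.0667]
stored pred [192.6501 194.8188] [179.6302 430.192 ]
seen top (157.0, 212.75) (193.0, 196.0) side (212.03333333333333, 416.2360555110755) (181.63333333333333, 427.1781425140112)
slot [0.6106 0.2561]
slot [0.5093 0.3038]
x axis [-0.4258 -0.9048] yaxis ang -25.204347355493923
case [ 0.5267 -0.3432] 1.5388467910001178 0.07817925384401388
case [ 0.5295 -0.3442] 4.1722104616190965 0.07861534169218412
```

step_arm:
  targets:
    - [0.65,[3,-190,0],[0,0,-0.271]]
    - [0.65,[3,-190,0],[0,0,-0.271]]
    - [0.65,[3,-190,0],[0,0,-0.271]]
    - [0.65,[3,-190,0],[0,0,-0.271]]
    - [0.65,[3,-190,0],[0,0,-0.271]]

```text
clock: 10.6
ee_pos: [0.5253, -0.1563, 0.5289]
eef_rot: [[0.948, 0.318, -0.001], [0.318, -0.948, -0.0], [-0.001, -0.0, -1.0]]
contact_force: [-0.3, 0.4, -0.4]
grip_width: 0.0634
grasp_force: 0.0
```

step_arm:
  targets:
    - [0.65,[3,-187,0],[0,0,-0.271]]
    - [0.65,[3,-187,0],[0,0,-0.271]]
    - [0.65,[3,-187,0],[0,0,-0.271]]
    - [0.65,[3,-187,0],[0,0,-0.271]]
    - [0.65,[3,-187,0],[0,0,-0.271]]

```text
clock: 11.1
ee_pos: [0.5286, -0.343, 0.5283]
eef_rot: [[0.999, 0.053, -0.001], [0.053, -0.999, 0.001], [-0.001, -0.001, -1.0]]
contact_force: [-0.2, 0.4, -0.7]
grip_width: 0.0619
grasp_force: 0.0
```

Descend 260 mm to TCP z = 0.268, then close.

step_arm:
  targets:
    - [0.65,[0,-1,-50],[0,0,0]]
    - [0.65,[0,-1,-100],[0,0,0]]
    - [0.65,[0,-1,-150],[0,0,0]]
    - [0.65,[0,-1,-185],[0,0,0]]
    - [0.65,[0,-1,-220],[0,0,0]]

```text
clock: 11.6
ee_pos: [0.5287, -0.3392, 0.308]
eef_rot: [[0.998, 0.057, -0.001], [0.057, -0.998, 0.001], [-0.001, -0.001, -1.0]]
contact_force: [0.1, -0.6, 0.5]
grip_width: 0.0614
grasp_force: 0.0
```

step_arm:
  targets:
    - [0.65,[0,0,-20],[0,0,0]]
    - [0.65,[0,0,-40],[0,0,0]]
    - [0.65,[0,0,-40],[0,0,0]]
    - [0.2,[0,0,-40],[0,0,0]]
    - [0.2,[0,0,-40],[0,0,0]]

```text
clock: 12.1
ee_pos: [0.5284, -0.3411, 0.271]
eef_rot: [[0.998, 0.056, 0.001], [0.056, -0.998, -0.001], [0.001, 0.001, -1.0]]
contact_force: [0.2, -0.7, 1.2]
grip_width: 0.0513
grasp_force: 0.0
```

step_arm:
  targets:
    - [0.1,[0,0,0],[0,0,0]]
    - [0.1,[0,0,0],[0,0,0]]
    - [0.1,[0,0,0],[0,0,0]]
    - [0.1,[0,0,0],[0,0,0]]
    - [0.1,[0,0,0],[0,0,0]]

```text
clock: 12.6
ee_pos: [0.5278, -0.3421, 0.2704]
eef_rot: [[0.999, 0.055, 0.001], [0.055, -0.999, -0.001], [0.001, 0.001, -1.0]]
contact_force: [0.4, -0.3, 6.2]
grip_width: 0.0278
grasp_force: 30.0
```

step_arm:
  targets:
    - [0.1,[0,0,30],[0,0,0]]
    - [0.1,[0,0,70],[0,0,0]]
    - [0.1,[0,0,115],[0,0,0]]
    - [0.1,[0,0,160],[0,0,0]]
    - [0.1,[0,0,200],[0,0,0]]

```text
clock: 13.1
ee_pos: [0.5274, -0.3417, 0.4716]
eef_rot: [[0.999, 0.055, -0.0], [0.055, -0.999, 0.0], [-0.0, -0.0, -1.0]]
contact_force: [0.6, 0.0, -3.2]
grip_width: 0.0276
grasp_force: 30.0
```

step_arm:
  targets:
    - [0.1,[-1,32,18],[0,0,0.054]]
    - [0.1,[-2,64,36],[0,0,0.108]]
    - [0.1,[-3,96,54],[0,0,0.161]]
    - [0.1,[-4,128,72],[0,0,0.215]]
    - [0.1,[-5,161,90],[0,0,0.269]]

```text
clock: 13.6
ee_pos: [0.5224, -0.1797, 0.5599]
eef_rot: [[0.947, 0.32, -0.001], [0.32, -0.947, 0.001], [-0.001, -0.001, -1.0]]
contact_force: [1.7, -0.7, -2.6]
grip_width: 0.028
grasp_force: 30.0
```

step_arm:
  targets:
    - [0.1,[-1,32,0],[0,0,0.054]]
    - [0.1,[-2,64,0],[0,0,0.108]]
    - [0.1,[-3,96,0],[0,0,0.161]]
    - [0.1,[-4,128,0],[0,0,0.215]]
    - [0.1,[-5,161,0],[0,0,0.269]]

```text
clock: 14.1
ee_pos: [0.5174, -0.0187, 0.5592]
eef_rot: [[0.828, 0.56, -0.001], [0.56, -0.828, 0.0], [-0.001, -0.001, -1.0]]
contact_force: [1.4, 0.1, -2.8]
grip_width: 0.028
grasp_force: 30.0
```

step_arm:
  targets:
    - [0.1,[-1,32,0],[0,0,0.054]]
    - [0.1,[-2,64,0],[0,0,0.108]]
    - [0.1,[-3,96,0],[0,0,0.161]]
    - [0.1,[-4,128,0],[0,0,0.215]]
    - [0.1,[-5,161,0],[0,0,0.269]]

```text
clock: 14.6
ee_pos: [0.5125, 0.1423, 0.5592]
eef_rot: [[0.65, 0.76, -0.001], [0.76, -0.65, -0.0], [-0.001, -0.001, -1.0]]
contact_force: [1.0, -0.7, -2.0]
grip_width: 0.0277
grasp_force: 30.0
```

step_arm:
  targets:
    - [0.1,[-1,32,0],[0,0,0.054]]
    - [0.1,[-2,64,0],[0,0,0.108]]
    - [0.1,[-3,96,0],[0,0,0.161]]
    - [0.1,[-4,128,0],[0,0,0.215]]
    - [0.1,[-4,161,0],[0,0,0.269]]

```text
clock: 15.1
ee_pos: [0.5085, 0.3034, 0.5591]
eef_rot: [[0.424, 0.906, -0.001], [0.906, -0.424, -0.001], [-0.001, -0.001, -1.0]]
contact_force: [0.3, -0.3, -3.1]
grip_width: 0.028
grasp_force: 30.0
```

step_arm:
  targets:
    - [0.1,[0,0,-20],[0,0,0]]
    - [0.1,[0,0,-40],[0,0,0]]
    - [0.1,[0,0,-60],[0,0,0]]
    - [0.1,[1,0,-75],[0,0,0]]
    - [0.1,[1,0,-75],[0,0,0]]

```text
clock: 15.6
ee_pos: [0.5097, 0.3021, 0.4823]
eef_rot: [[0.426, 0.905, -0.004], [0.905, -0.426, -0.002], [-0.004, -0.003, -1.0]]
contact_force: [-0.3, -0.3, -2.9]
grip_width: 0.0278
grasp_force: 30.0
```

Run:
```python
from h import *
s=snap("side");t=snap("top")
C=np.zeros((520,800,3),np.uint8)
C[:,:395]=cv2.resize(s["pixels"][125:229,385:464],(395,520),interpolation=2)
C[:,400:]=cv2.resize(t["pixels"][140:244,160:240],(400,520),interpolation=2)
cv2.imwrite("pics/c5.png",C[:,:,::-1])
# predicted case box corners (bottom z) and slot floor/divider corners in side view crop coords
st=monitor.read_state();p=st["ee_pos"];a=np.arctan2(st["eef_rot"][1][0],st["eef_rot"][0][0]);print(p,np.degrees(a))
```

```text
[0.50987785 0.30214422 0.48483801] 64.77874204840967
```

View pics/c5.png

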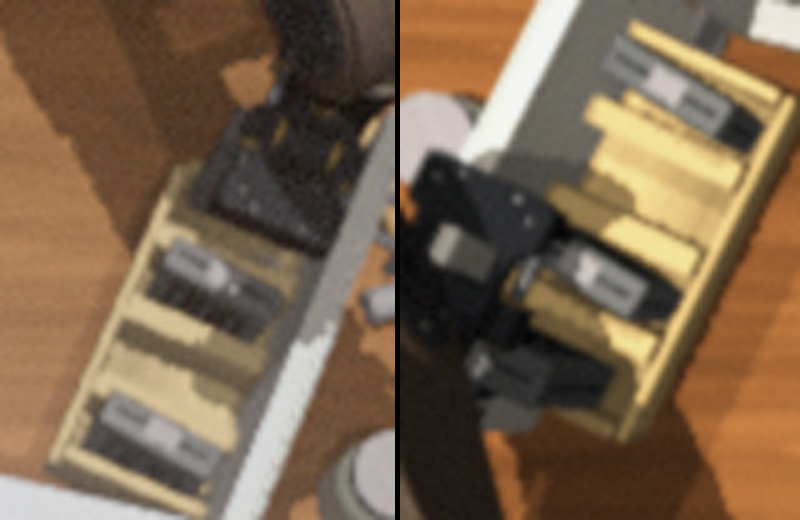

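The case hangs over slot 3, parallel to the dividers and centred as far as c5 shows (right half, around (545,380)). I'll lower it gently.

step_arm:
  targets:
    - [0.1,[-0.5,1.5,-10],[0,0,0]]
    - [0.1,[-0.5,1.5,-20],[0,0,0]]
    - [0.1,[-0.5,1.5,-28],[0,0,0]]
    - [0.1,[-0.5,1.5,-36],[0,0,0]]
    - [0.1,[-0.5,1.5,-36],[0,0,0]]

```text
clock: 16.2
ee_pos: [0.5092, 0.3036, 0.4474]
eef_rot: [[0.426, 0.905, -0.002], [0.905, -0.426, -0.001], [-0.002, -0.001, -1.0]]
contact_force: [-0.3, 0.2, -2.8]
grip_width: 0.0277
grasp_force: 30.0
```

step_arm:
  targets:
    - [0.1,[0,0,-8],[0,0,0]]
    - [0.1,[0,0,-14],[0,0,0]]
    - [0.1,[0,0,-19],[0,0,0]]
    - [0.1,[0,0,-23],[0,0,0]]
    - [0.1,[0,0,-23],[0,0,0]]

```text
clock: 16.7
ee_pos: [0.5093, 0.3036, 0.4252]
eef_rot: [[0.426, 0.905, -0.001], [0.905, -0.426, -0.0], [-0.001, -0.0, -1.0]]
contact_force: [0.4, 0.2, -3.5]
grip_width: 0.0276
grasp_force: 30.0
```

step_arm:
  targets:
    - [0.1,[0,0,-1.5],[0,0,0]]
    - [0.1,[0,0,-3],[0,0,0]]
    - [0.1,[0,0,-3.5],[0,0,0]]
    - [0.1,[0,0,-3.5],[0,0,0]]

```text
clock: 17.1
ee_pos: [0.5093, 0.3036, 0.4224]
eef_rot: [[0.426, 0.905, 0.0], [0.905, -0.426, 0.0], [0.0, 0.0, -1.0]]
contact_force: [0.9, -0.8, -1.4]
grip_width: 0.0277
grasp_force: 30.0
```

step_arm:
  targets:
    - [0.1,[0,0,-1],[0,0,0]]
    - [0.45,[0,0,-1],[0,0,0]]
    - [0.45,[0,0,-1],[0,0,0]]
    - [0.45,[0,0,-1],[0,0,0]]
    - [0.45,[0,0,-1],[0,0,0]]

```text
clock: 17.6
ee_pos: [0.5093, 0.3036, 0.4212]
eef_rot: [[0.426, 0.905, 0.0], [0.905, -0.426, -0.0], [-0.0, 0.0, -1.0]]
contact_force: [-1.2, -0.3, 0.2]
grip_width: 0.0427
grasp_force: 0.0
```

step_arm:
  targets:
    - [0.45,[0,0,15],[0,0,0]]
    - [0.45,[0,0,40],[0,0,0]]
    - [0.45,[0,0,80],[0,0,0]]
    - [0.45,[0,0,120],[0,0,0]]
    - [0.45,[0,0,150],[0,0,0]]

```text
clock: 18.1
ee_pos: [0.5089, 0.3035, 0.5739]
eef_rot: [[0.426, 0.905, 0.002], [0.905, -0.426, 0.001], [0.002, 0.001, -1.0]]
contact_force: [0.6, 0.6, 0.2]
grip_width: 0.0427
grasp_force: 0.0
```

step_arm:
  targets:
    - [0.45,[0,-200,0],[0,0,0]]
    - [0.45,[0,-200,0],[0,0,0]]
    - [0.45,[0,-200,0],[0,0,0]]
    - [0.45,[0,-200,0],[0,0,0]]
    - [0.45,[0,-200,0],[0,0,0]]

```text
clock: 18.6
ee_pos: [0.5091, 0.0993, 0.5715]
eef_rot: [[0.43, 0.903, 0.0], [0.903, -0.43, -0.001], [-0.001, 0.001, -1.0]]
contact_force: [-0.3, 0.3, -0.6]
grip_width: 0.0429
grasp_force: 0.0
```

step_arm:
  targets:
    - [0.45,[0,-200,0],[0,0,0]]
    - [0.45,[0,-200,0],[0,0,0]]
    - [0.45,[0,-200,0],[0,0,0]]
    - [0.45,[0,-200,0],[0,0,0]]
    - [0.45,[0,-200,0],[0,0,0]]

```text
clock: 19.1
ee_pos: [0.5094, -0.1005, 0.5708]
eef_rot: [[0.43, 0.903, -0.0], [0.903, -0.43, -0.001], [-0.001, -0.0, -1.0]]
contact_force: [0.3, 0.2, -0.0]
grip_width: 0.0427
grasp_force: 0.0
```

Run:
```python
from h import *
s=snap("side");t=snap("top")
C=np.zeros((520,800,3),np.uint8)
C[:,:395]=cv2.resize(s["pixels"][125:229,385:464],(395,520),interpolation=2)
C[:,400:]=cv2.resize(t["pixels"][140:244,160:240],(400,520),interpolation=2)
cv2.imwrite("pics/c6.png",C[:,:,::-1])
```

```text
(no output)
```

View pics/c6.png

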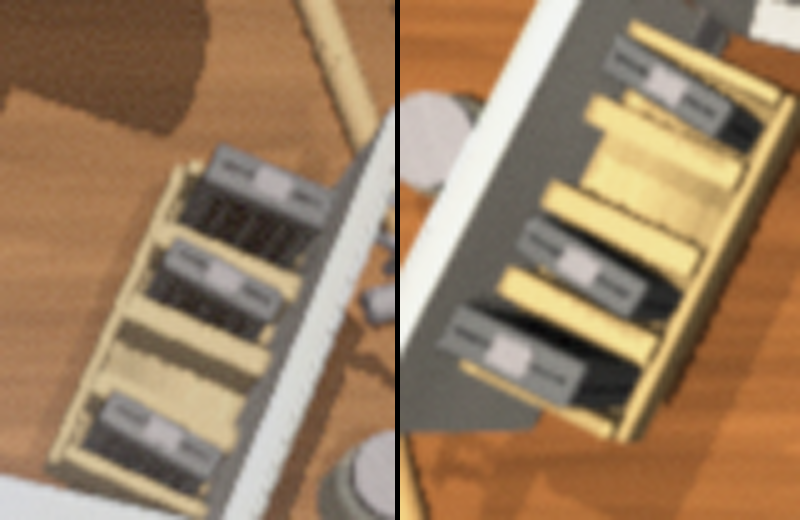

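The case stands upright in slot 3 (c6 left (270,185), right (510,355)). Both small cases are still in their slots, the door is open and the gripper is clear.

```bash
python3 -c "
from cell import ticket
print(ticket.finish_job())"
```

```text
the job is handed in; nothing more can be done
None
```

The cupboard door stands open at about 102°, the large grey case is upright on the floor of slot 3 and released, both small cases are still in their slots, and the job was handed in at about 19 s of the 58 s.

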